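# Dock a deep-well plate and throw its two-stage lock lever

## Task

With the fingertips, push the white deep-well plate along its bay until it is fully home against the backstop, then slide the orange lever past its first detent all the way to its second stop, so that the steel bolt locks the plate in. Push both, without gripping or lifting either of them, and leave the other things on the bench where they are.

Things in the scene. Friction and masses are not known exactly. Their poses are not given: they have to be found in the camera images.
- dock: white docking station fixed to the bench. Origin: on the bench, on the centre line of the plate's bay; x runs along the bay to the backstop, z up. The bay's aluminium deck is 112 mm wide, its top at z = 12 mm, open end at x = -102 mm. White guides 22 mm high, 91 mm apart, line it from x = -28 mm on. A white housing 72 mm high behind the backstop spans x 110 to 170 mm, y -142 to 203 mm
- backstop (a point): centre of the dark backstop's face at the end of the bay, 26 mm above the bench, at the dock's x = 98 mm, y = 0; the backstop is 107 mm wide and 40 mm high
- plate_mid (a point): centre, half-way up, of the loose white deep-well plate with blue wells: 128 mm along its x, 86 along y, 44 tall, 0.15 to 0.31 kg, standing on the deck. Its lowest 12 mm is a skirt standing out 2 mm. It starts 30 to 54 mm short of home, its x along the dock's x. Fully home, against the backstop, its centre is at the dock's x = 34 mm and its near end at x = -30 mm
- lever (a joint): travel of the orange lever in m along the dock's -y, towards the bay. It starts at 0 to 0.015; 0.035 is the first detent, 0.070 the second stop (hard). It slides lightly but for spring bumps before the first detent, after it and before the second stop: each takes about 8 to 10 N. It stays where it is left. It drives a steel bolt across the bay behind the home plate; a plate not home blocks it at about 0.02
- lever_mid (a point): centre of the lever's upright orange paddle, 50 mm above the bench: 36 mm along the dock's x, 12 mm thick along y, from 30 to 70 mm above the bench. Moves with the lever: at the dock's x = -42 mm, y = 165 mm at lever value 0, 95 mm at the second stop. Its outer face looks to the dock's +y; axes as the dock's
- lever_housing (a point): centre of the top of the white block that the lever slides on, 26 mm above the bench, at the dock's x = -42 mm, y = 136 mm; the block is 50 mm along x, 160 along y, with marks beside the lever: grey (start), yellow (first detent), green (second stop). The bolt leaves it towards the bay, 15 to 25 mm above the bench, 16 mm wide
- tube_rack_mid (a point): blue open rack of small capped tubes, 70 x 100 x 30 mm (tubes to 55 mm); bystander, to be left alone; the point is its centre, about half-way up
- reagent_mid (a point): amber jar with blue cap, 48 mm across, 85 mm tall; bystander, to be left alone; the point is its centre, about half-way up
- timer_mid (a point): flat white bench timer, 65 x 65 x 18 mm; bystander, to be left alone; the point is its centre, about half-way up
- tip_box_mid (a point): clear box with blue lid, 124 x 87 x 60 mm; bystander, to be left alone; the point is its centre, about half-way up
- scanner_mid (a point): dark hand-held code scanner lying down, about 190 x 62 x 45 mm, head to its +x; bystander, to be left alone; the point is its centre, about half-way up
- shallow_plate_mid (a point): dark shallow 24-well plate, 128 x 86 x 15 mm; bystander, to be left alone; the point is its centre, about half-way up
Not all that is in view belongs to the job. Of the things that look like the part that bears plate_mid, the smallest one is meant.

How it is judged:
By the outcome, as a careful person would: the job done as asked, in the order asked, and still so for the second after the job is handed in, with the robot touching nothing.
It also fails if it takes over 56 s, if anything falls off the work surface, if the arm or the gripper's body presses on something with over 40 N, if the wrist force passes 120 N, or if a joint passes its speed limit or range.

## Robot

A 6-joint arm with a two-finger parallel gripper is mounted at the origin on the work surface. World frame = base frame: x ahead of the robot, y to its left, z up, the work surface at z = 0. Lengths are in m, angles in rad, forces in N, time in s.
With the tool pointing down it reaches from about 0.375 to 0.9 m from the base axis. Payload 3.1 kg.
Tool frame: the origin (TCP) lies midway between the tips of the shut fingers; the grasp point (between the pads) lies grip_point_offset behind it (grip_point_offset is the distance from the TCP to the grasp point, in m); y points along the fingers, z is the direction in which the jaws open and shut, and the axes are right-handed (so a half turn about y gives the same grasp; the last joint's range is limited). The gripper opens to 87 mm and grips with 3 to 60 N. Pads are 19 mm wide; open, the fingers measure 117 mm over their backs; the gripper's body (75 mm by 190 mm) begins 51 mm behind the grasp point.
Start: joints at [1.095, 0.527, 1.433, -0, 1.181, -0.178], TCP at [0.183, 0.598, 0.223] pointing down, gripper open.
Joint ranges: [-3.08, 3.08], [-0.75, 2.2], [0.22, 2.44], [-1.43, 4.57], [0, 2.65], [-2.85, 2.85]. Speed limits (rad/s): [2.79, 2.79, 3.14, 3.14, 3.14, 3.14].

## Interface

Orientations are given as a unit quaternion [x, y, z, w].
In Python, from rig import * gives the robot as it stands.
- The arm moves only by the tool jog_arm, never from a script. Its argument "increments" is a list that holds one entry, the list of rows, each a list of 7 numbers: the turn, a rotation vector about the world's x, y, z in degrees, then the shift along the world's x, y, z in m, then the closure, from -1 (fully open) to 1 (shut), so that 0 is half open. In form: [[[rx, ry, rz, x, y, z, jaw], ...]]. A call has 1 to 8 rows; each row is the pose to reach, as a shift and turn from the pose measured when the call began; what a row does not reach only later rows make up. A row lasts 1/10 s, in which the tool goes at most 50 mm and 8.59 degrees, less where a joint would pass 70% of its speed; a pose out of reach is approached as far as the arm can. A call with a gripper value outside its range is refused whole. The fingers move at their own pace and stop on an object; "squeeze" is the grip in N (left out, the last holds). Time passes only in rows, so rows that repeat a pose let the fingers close. It gives the time, the measured TCP pose, the force and the opening at its end, in the units of the state.
- get_obs(): the state, without advancing time (a new reading comes with each control period).
- camera(name): name is "scene" or "top" or "wrist"; returns the picture (384x512x3 uint8, red, green, blue); there is no depth.
- camera_info(name): a dict with "K" (3x3 intrinsics, pixels), "R" (3x3) and "t" (3): a world point X has camera coordinates R X + t. Camera axes: x right, y down, z forward; pixel columns grow to the right and rows downward; lengths in m; the calibration is good to about 2 mm. A picture is of the moment at which its call begins: read the wrist's pose just before it. camera_info takes no time and is no camera call; for the wrist camera it gives the pose at the moment of the call.
- hand_in(): hands the job in, once; it reports no verdict.
The state is a dict: "time": time; "q": joint angles; "joint_velocities": joint speeds; "joint_torque": joint torques, N m; "position": TCP position; "tool_rot": TCP orientation; "ft_force": force on the tool from outside, world axes, zero at the start; "moment": the same for the moment, N m; "grip_width": finger opening in m.
Only numpy, scipy, OpenCV 4.12 (cv2) and the standard library are available. Lean on these libraries where they do the work, as an engineer would, in place of code of your own. Each camera call takes 0.05 s, during which the arm holds its last target.

## Working session

There is one attempt and no reset: what is moved stays moved. The work goes in short steps, Python scripts to look and compute and a tool call to move; the robot and the scene stay as the last step left them, time stands still between calls to the robot, and variables do not carry over. Pictures are saved under pics/ and viewed, and the job is handed in when it is done.

Besides the shell and the picture viewer there is one more tool, called after "Request:" in YAML: its name, and indented under it one key for each argument. jog_arm: Moves the arm, as the interface text tells. Its arguments: {"type":"object","properties":{"increments":{"type":"array","items":{"type":"array","items":{"type":"array","items":{"type":"number"}}}},"squeeze":{"type":"number"}},"required":["increments"]}

```bash
mkdir -p pics; ls; python3 - <<'E'
from rig import *
import cv2
o=get_obs(); print(o)
for n in ("scene","top"):
    cv2.imwrite(f"pics/{n}0.png",cv2.cvtColor(camera(n),cv2.COLOR_RGB2BGR)); i=camera_info(n); print(n,i)
E
```

```text
pics
{'time': 0.0, 'q': array([ 1.09552131e+00,  5.28461100e-01,  1.43390601e+00,  5.55698613e-06,
        1.18137264e+00, -1.78485034e-01]), 'joint_velocities': array([-7.50253603e-05,  7.16919810e-04, -6.44644632e-04, -9.81221408e-04,
       -4.61268574e-04, -3.15010046e-04]), 'joint_torque': array([-8.30719864e-05, -4.40043390e+01, -1.76590794e+01,  6.29841350e-02,
        5.83103439e-02, -1.62269948e-04]), 'position': array([0.18240528, 0.59702897, 0.22157356]), 'tool_rot': array([ 0.70005325, -0.10479256,  0.10430163, -0.69861658]), 'ft_force': array([ 0.37015545, -0.59162092,  0.62632868]), 'moment': array([-0.00180712,  0.01977778,  0.00695348]), 'grip_width': 0.08708153205259626}
scene {'K': array([[414.91225923,   0.        , 248.20050874],
       [  0.        , 414.91225923, 194.8331021 ],
       [  0.        ,   0.        ,   1.        ]]), 'R': array([[ 0.10229775,  0.99459121,  0.01798619],
       [ 0.77017728, -0.06774659, -0.63422185],
       [-0.62957297,  0.07873202, -0.77294187]]), 't': array([ 0.0074012 , -0.36848776,  1.88056292])}
top {'K': array([[359.00125314,   0.        , 262.37895691],
       [  0.        , 359.00125314, 194.02949123],
       [  0.        ,   0.        ,   1.        ]]), 'R': array([[-2.73223564e-02, -9.99625896e-01, -1.24749240e-03],
       [-9.98131283e-01,  2.73496979e-02, -5.46437236e-02],
       [ 5.46573997e-02, -2.47834101e-04, -9.98505136e-01]]), 't': array([-0.01613982,  0.5155977 ,  1.08691055])}
```

View pics/scene0.png

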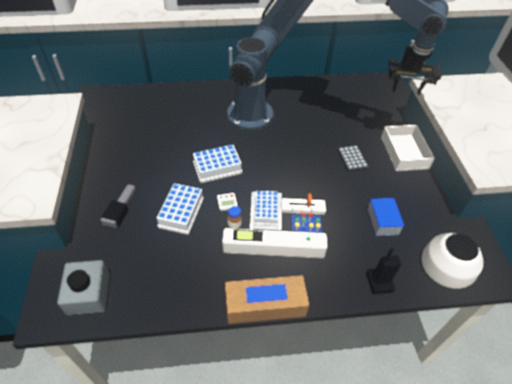

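View pics/top0.png

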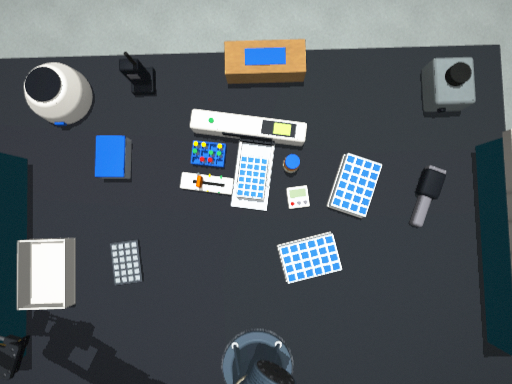

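Top view: the dock housing is at about (248,126), the target plate is in the bay near (253,175), and the orange lever is at (199,182). I'll zoom in on these.

```bash
python3 - <<'E'
import cv2
a=cv2.imread("pics/top0.png")[95:225,165:325]; cv2.imwrite("pics/topz.png",cv2.resize(a,None,fx=5,fy=4.6,interpolation=cv2.INTER_CUBIC) if 0 else cv2.resize(a,None,fx=4.5,fy=4.5,interpolation=cv2.INTER_CUBIC))
a=cv2.imread("pics/scene0.png")[170:270,210:340]; cv2.imwrite("pics/scenez.png",cv2.resize(a,None,fx=6,fy=6,interpolation=cv2.INTER_CUBIC))
E
```

```text
(no output)
```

View pics/topz.png

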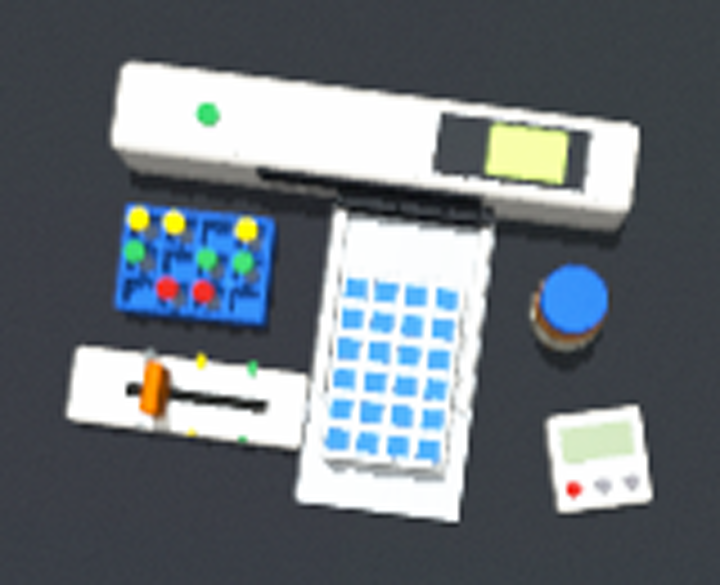

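View pics/scenez.png

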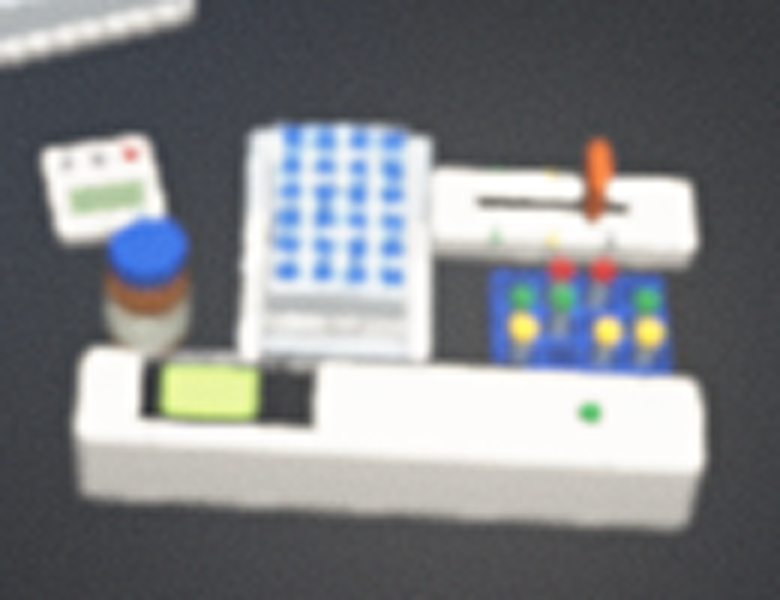

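```bash
cat > h.py <<'E'
from rig import *
import cv2, numpy as np
from scipy.optimize import least_squares
def dock2w(p,P):
    x,y,t=P[:3]; c,s=np.cos(t),np.sin(t); p=np.atleast_2d(p)
    return np.c_[x+c*p[:,0]-s*p[:,1], y+s*p[:,0]+c*p[:,1], p[:,2]]
def proj(X,i):
    C=np.atleast_2d(X)@i['R'].T+i['t']; u=C@i['K'].T; return u[:,:2]/u[:,2:]
def unproj(px,z,i):
    d=i['R'].T@np.linalg.inv(i['K'])@np.r_[px,1]; c=-i['R'].T@i['t']; return c+d*(z-c[2])/d[2]
def w2dock(X,P):
    d=np.asarray(X)[:2]-P[:2]; c,s=np.cos(P[2]),np.sin(P[2]); return np.array([c*d[0]+s*d[1],-s*d[0]+c*d[1],X[2]])
E
python3 - <<'E'
from h import *
def zt(p): return (np.array(p)+.5)/4.5-.5+np.array([165,95])
i=camera_info("top")
m=[(170,203,72),(170,-142,72),(110,203,72),(110,-142,72),(-102,56,12),(-102,-56,12),(-17,216,26),(-67,216,26),(-67,56,26)]
z=zt([(124,62),(638,124),(113,148),(632,203),(297,500),(458,521),(78,347),(66,418),(298,447)])
m=np.array(m)/1000
f=lambda P:(proj(dock2w(m,P),i)-z).ravel()
r=least_squares(f,[.45,.0,0],loss='soft_l1'); P=r.x; print(P,np.degrees(P[2])); print(f(P).reshape(-1,2).round(1))
np.save("P.npy",P)
for n,p,h in [("leverTop c",(156,364),.07),("leverbase",(153,390),.05),("plate NL",(328,455),.056),("plate NR",(441,466),.056),("FLwell",(357,287),.056),("jar",(575,300),.085),("NLwell",(337,440),.056),("NRwell",(428,450),.056),("timer",(598,458),.018)]:
    X=unproj(zt(p),h,i); print(n,X.round(3),w2dock(X,P).round(4)*1000)
s=camera_info("scene")
zs=lambda p:(np.array(p)+.5)/6-.5+np.array([210,170])
for n,p,h in [("lever top",(601,141),.07),("plate near R",(290,125),.056),("near L",(405,128),.056),("farL",(405,290),.056),("farR",(272,285),.056)]:
    X=unproj(zs(p),h,s); print(n,w2dock(X,P).round(4)*1000)
E
```

```text
[ 0.57403236 -0.00244414 -0.15185777] -8.700809558333706
[[-1.  -0.9]
 [ 1.1 -0.4]
 [-1.3 -0.1]
 [ 0.   2.1]
 [-0.1  0.1]
 [ 0.4 -0.1]
 [-0.3 -0.3]
 [ 0.1  0.2]
 [ 0.8  0.3]]
leverTop c [0.571 0.152 0.07 ] [-26.3 152.7  70. ]
leverbase [0.556 0.158 0.05 ] [-42.  156.1  50. ]
plate NL [0.51  0.043 0.056] [-70.5  35.4  56. ]
plate NR [ 0.5   -0.031  0.056] [-68.5 -38.9  56. ]
FLwell [0.62  0.022 0.056] [41.8 30.7 56. ]
jar [ 0.603 -0.119  0.085] [  46.6 -111.1   85. ]
NLwell [0.519 0.037 0.056] [-60.   30.8  56. ]
NRwell [ 0.511 -0.022  0.056] [-59.1 -29.2  56. ]
timer [ 0.505 -0.137  0.018] [ -48.2 -143.8   18. ]
lever top [-56.2 154.7  70. ]
plate near R [-68.5 -32.5  56. ]
near L [-70.6  37.7  56. ]
farL [51.9 38.3 56. ]
farR [ 53.2 -38.8  56. ]
```

```bash
python3 - <<'E'
from h import *
from scipy.spatial.transform import Rotation as Ro
P=np.load("P.npy"); o=get_obs(); R=Ro.from_quat(o['tool_rot']).as_matrix(); print(R.round(3))
try: print(grip_point_offset)
except Exception as e: print(e)
dy=np.array([-np.sin(P[2]),np.cos(P[2])]); 
z=R[:2,2]; a=np.degrees(np.arctan2(z[0]*dy[1]-z[1]*dy[0],z@dy)); print("turn about z", -0 + np.degrees(np.arctan2(z[0]*dy[1]-z[1]*dy[0], z@dy)))
t=dock2w([[-.105,0,.15],[-.04,0,.032],[-.042,.20,.15]],P); print(t, t-o['position'])
print("ux",dock2w([[1,0,0]],P)-dock2w([[0,0,0]],P),dy)
E
```

```text
[[ 0.956 -0.001  0.292]
 [-0.292 -0.002  0.956]
 [-0.    -1.    -0.002]]
0.0187
turn about z 8.305627605363666
[[0.47024073 0.01343971 0.15      ]
 [0.53449269 0.00360685 0.032     ]
 [0.56277066 0.20160775 0.15      ]] [[ 0.28778508 -0.58365916 -0.07166562]
 [ 0.35203705 -0.59349202 -0.18966562]
 [ 0.38031502 -0.39549112 -0.07166562]]
ux [[ 0.98849175 -0.15127479  0.        ]] [0.15127479 0.98849175]
```

Request:
jog_arm:
  increments:
    - [[0,0,2,0.02,-0.04,0,0],[0,0,3,0.04,-0.08,0,0],[0,0,4,0.06,-0.12,0,0],[0,0,5,0.08,-0.16,0,0],[0,0,6,0.1,-0.2,0,0],[0,0,7,0.12,-0.24,0,0],[0,0,8.3,0.14,-0.28,0,0],[0,0,8.3,0.14,-0.28,0,0]]

```text
time: 0.9
position: [0.3241, 0.3131, 0.2214]
tool_rot: [0.706, -0.056, 0.056, -0.703]
ft_force: [-0.4, 0.9, -0.1]
grip_width: 0.0439
```

Request:
jog_arm:
  increments:
    - [[0,0,0,0.02,-0.042,0,0],[0,0,0,0.04,-0.084,0,0],[0,0,0,0.06,-0.126,0,0],[0,0,0,0.08,-0.168,0,0],[0,0,0,0.1,-0.21,0,0],[0,0,0,0.123,-0.255,0,0],[0,0,0,0.146,-0.3,-0.02,0],[0,0,0,0.146,-0.3,-0.05,0]]

```text
time: 1.7
position: [0.4766, 0.0087, 0.1728]
tool_rot: [0.707, -0.054, 0.061, -0.703]
ft_force: [0.6, 1.0, -0.7]
grip_width: 0.0436
```

```bash
python3 - <<'E'
from h import *
from scipy.spatial.transform import Rotation as Ro
P=np.load("P.npy"); o=get_obs(); i=camera_info("wrist"); a=camera("wrist")
cv2.imwrite("pics/w1.png",cv2.cvtColor(a,cv2.COLOR_RGB2BGR)); cv2.imwrite("pics/t1.png",cv2.resize(cv2.cvtColor(camera("top"),cv2.COLOR_RGB2BGR)[95:245,150:350],None,fx=4,fy=4))
print(o['position'],w2dock(o['position'],P),np.degrees(np.arctan2(*Ro.from_quat(o['tool_rot']).as_matrix()[:2,2])))
import pickle; pickle.dump(i,open("w1.pkl","wb"))
for n,p in [("NL",(-.067,.041,.056)),("backL",(.098,.0535,.046)),("backR",(.098,-.0535,.046)),("lever",(-.042,.155,.07)),("deckL",(-.102,.056,.012)),("deckR",(-.102,-.056,.012))]: print(n,proj(dock2w([p],P),i).round())
E
```

```text
[0.47656479 0.00871664 0.17275091] [-0.09803424 -0.00371204  0.17275091] 9.322674818436258
NL [[293. 214.]]
backL [[297. 326.]]
backR [[216. 327.]]
lever [[400. 240.]]
deckL [[301. 174.]]
deckR [[209. 174.]]
```

View pics/w1.png

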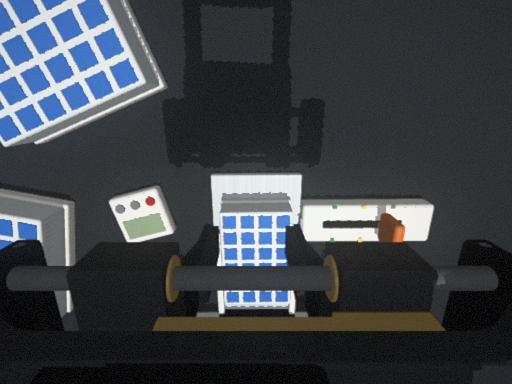

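View pics/t1.png

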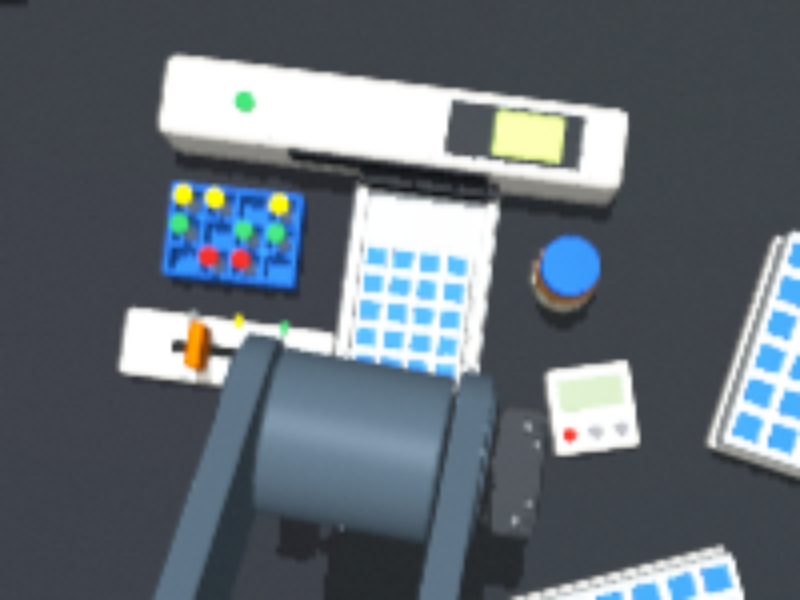

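The wrist view confirms the fit: deck end corners are at (212,174) and (301,174), and I predicted (209,174) and (301,174). I'm lowering the fingers behind the plate.

Request:
jog_arm:
  increments:
    - [[0,0,0.6,-0.007,0.004,-0.04,0],[0,0,0.6,-0.007,0.004,-0.08,0],[0,0,0.6,-0.007,0.004,-0.11,0],[0,0,0.6,-0.007,0.004,-0.125,0],[0,0,0.6,-0.007,0.004,-0.139,0],[0,0,0.6,-0.007,0.004,-0.139,0],[0,0,0.6,-0.007,0.004,-0.139,0]]

```text
time: 2.5
position: [0.4613, 0.018, 0.0301]
tool_rot: [0.706, -0.056, 0.049, -0.704]
ft_force: [0.9, -0.8, 0.6]
grip_width: 0.0438
```

```bash
cat > st.py <<'E'
from h import *
P=np.load("P.npy"); o=get_obs(); print(o['time'],(w2dock(o['position'],P)*1000).round(1),o['ft_force'].round(1),o['position'].round(4))
E
python3 st.py
```

```text
2.5 [-114.5    3.1   30.1] [ 0.9 -0.8  0.6] [0.4613 0.018  0.0301]
```

Request:
jog_arm:
  increments:
    - [[0,0,0,0.01,-0.003,0.004,0],[0,0,0,0.02,-0.006,0.004,0],[0,0,0,0.029,-0.008,0.004,0],[0,0,0,0.029,-0.008,0.004,0],[0,0,0,0.029,-0.008,0.004,0]]

```text
time: 3.0
position: [0.4902, 0.01, 0.0343]
tool_rot: [0.706, -0.056, 0.05, -0.704]
ft_force: [-0.8, -1.0, -0.4]
grip_width: 0.0436
```

```bash
python3 st.py; python3 -c "
from h import *
from scipy.spatial.transform import Rotation as Ro
print(Ro.from_quat(get_obs()['tool_rot']).as_matrix().round(3))
cv2.imwrite('pics/w2.png',cv2.cvtColor(camera('wrist'),cv2.COLOR_RGB2BGR))"
```

```text
3.0 [-84.7  -0.4  34.3] [-0.8 -1.  -0.4] [0.4902 0.01   0.0343]
[[ 0.989 -0.009  0.148]
 [-0.149 -0.002  0.989]
 [-0.009 -1.    -0.003]]
```

View pics/w2.png

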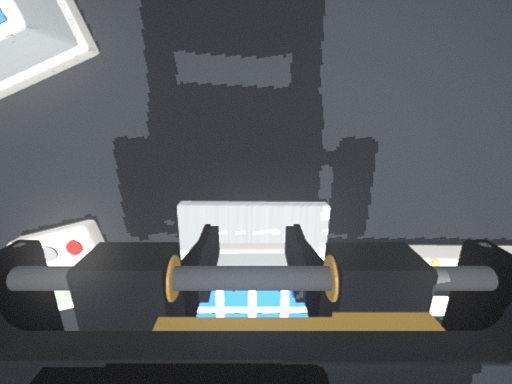

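The fingers sit centred behind the plate, just short of its near end. Starting the push.

Request:
jog_arm:
  increments:
    - [[0,0,0,0.005,-0.0008,0,0],[0,0,0,0.01,-0.0015,0,0],[0,0,0,0.015,-0.0023,0,0],[0,0,0,0.02,-0.003,0,0],[0,0,0,0.025,-0.0038,0,0],[0,0,0,0.03,-0.0046,0,0],[0,0,0,0.035,-0.0053,0,0],[0,0,0,0.038,-0.0058,0,0]]

```text
time: 3.85
position: [0.5285, 0.0041, 0.0341]
tool_rot: [0.706, -0.056, 0.049, -0.704]
ft_force: [-1.5, 0.2, -0.7]
grip_width: 0.0437
```

```bash
python3 st.py
```

```text
3.85 [-46.   -0.4  34.1] [-1.5  0.2 -0.7] [0.5285 0.0041 0.0341]
```

Low force, about 1.5 N. Continuing in small steps to the backstop.

Request:
jog_arm:
  increments:
    - [[0,0,0,0.002,-0.0003,0,0],[0,0,0,0.004,-0.0006,0,0],[0,0,0,0.006,-0.0009,0,0],[0,0,0,0.006,-0.0009,0,0]]

```text
time: 4.25
position: [0.535, 0.0031, 0.0341]
tool_rot: [0.706, -0.056, 0.05, -0.704]
ft_force: [0.6, -0.2, -0.9]
grip_width: 0.0436
```

```bash
python3 st.py
```

```text
4.25 [-39.4  -0.4  34.1] [ 0.6 -0.2 -0.9] [0.535  0.0031 0.0341]
```

```bash
python3 -c "
from h import *
a=cv2.cvtColor(camera('scene'),cv2.COLOR_RGB2BGR)[150:270,210:340]; cv2.imwrite('pics/s3.png',cv2.resize(a,None,fx=5,fy=5,interpolation=cv2.INTER_CUBIC))"
```

```text
(no output)
```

View pics/s3.png

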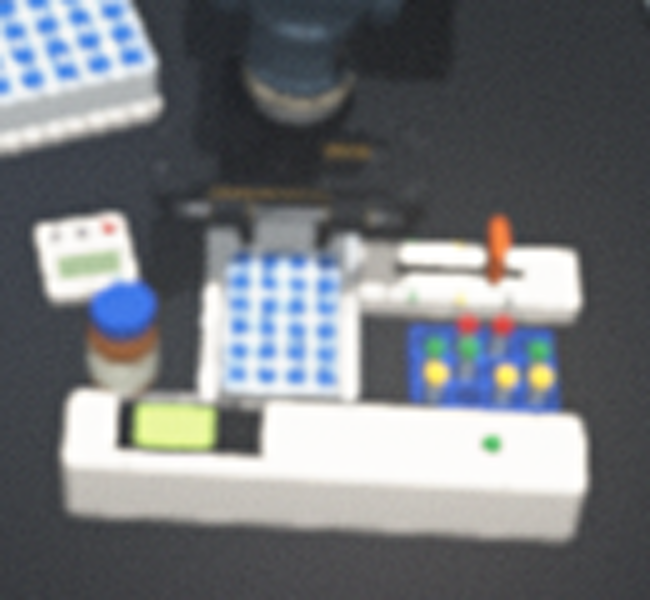

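Request:
jog_arm:
  increments:
    - [[0,0,0,0.001,-0.0001,0,0],[0,0,0,0.002,-0.0003,0,0],[0,0,0,0.003,-0.0004,0,0],[0,0,0,0.003,-0.0004,0,0]]

```text
time: 4.7
position: [0.5369, 0.0029, 0.0341]
tool_rot: [0.706, -0.056, 0.049, -0.704]
ft_force: [-3.9, 0.9, 2.3]
grip_width: 0.0436
```

```bash
python3 st.py
```

```text
4.7 [-37.6  -0.3  34.1] [-3.9  0.9  2.3] [0.5369 0.0029 0.0341]
```

The plate is now close to the backstop and the force is rising. I'm pressing a little more to confirm contact.

Request:
jog_arm:
  increments:
    - [[0,0,0,0.002,-0.0003,0,0],[0,0,0,0.004,-0.0006,0,0],[0,0,0,0.004,-0.0006,0,0]]

```text
time: 5.0
position: [0.5368, 0.003, 0.0339]
tool_rot: [0.706, -0.059, 0.046, -0.705]
ft_force: [-8.5, 1.4, 5.6]
grip_width: 0.0436
```

```bash
python3 st.py
```

```text
5.0 [-37.6  -0.2  33.9] [-8.5  1.4  5.6] [0.5368 0.003  0.0339]
```

It's a firm stop at TCP x = -37.6 mm, which matches home. Backing off, then lifting.

Request:
jog_arm:
  increments:
    - [[0,0,0,-0.01,0.0015,0,0],[0,0,0,-0.02,0.003,0,0],[0,0,0,-0.03,0.0045,0,0],[0,0,0,-0.03,0.0045,0.03,0],[0,0,0,-0.03,0.0045,0.07,0],[0,0,0,-0.03,0.0045,0.12,0],[0,0,0,-0.03,0.0045,0.12,0]]

```text
time: 5.7
position: [0.5113, 0.0068, 0.1596]
tool_rot: [0.706, -0.054, 0.051, -0.704]
ft_force: [0.5, 0.7, 0.0]
grip_width: 0.0435
```

```bash
python3 st.py; python3 -c "
from h import *
print(get_obs()['q'].round(2))
a=cv2.cvtColor(camera('scene'),cv2.COLOR_RGB2BGR)[150:270,210:340]; cv2.imwrite('pics/s4.png',cv2.resize(a,None,fx=5,fy=5,interpolation=cv2.INTER_CUBIC))"
```

```text
5.7 [-63.4  -0.3 159.6] [0.5 0.7 0. ] [0.5113 0.0068 0.1596]
[-0.2   0.47  1.78 -0.01  0.9  -1.62]
```

View pics/s4.png

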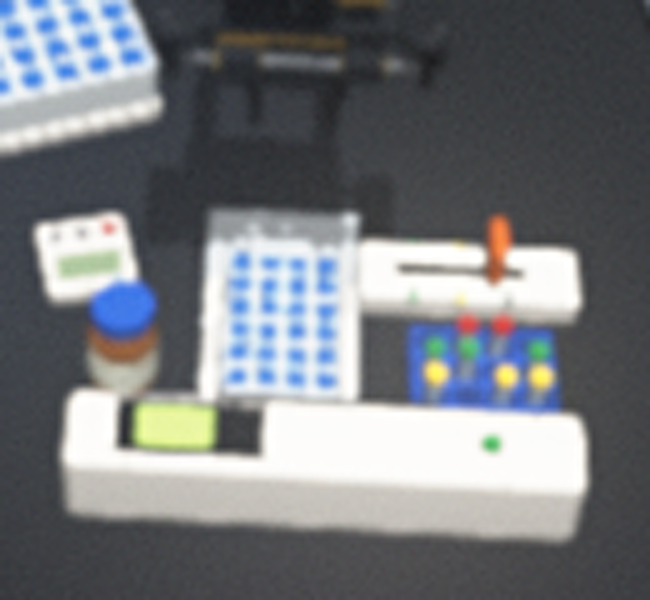

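The plate is against the backstop, and the lever is at (498,250), still near its start. Next I shut the fingers, turn -90° so the jaws lie along dock x, and go outside the lever.

Request:
jog_arm:
  increments:
    - [[0,0,-7,0.004,0.015,0,1],[0,0,-14,0.008,0.03,0,1],[0,0,-21,0.012,0.045,0,1],[0,0,-28,0.016,0.06,0,1],[0,0,-35,0.02,0.075,0,1],[0,0,-42,0.024,0.09,0,1],[0,0,-49,0.028,0.105,0,1],[0,0,-55,0.032,0.12,0,1]]
  squeeze: 20

```text
time: 6.55
position: [0.5404, 0.1277, 0.1552]
tool_rot: [-0.6, 0.378, -0.369, 0.601]
ft_force: [0.4, 0.2, -1.3]
grip_width: 0.0009
```

Request:
jog_arm:
  increments:
    - [[0,0,-7,0.004,0.015,0,1],[0,0,-14,0.008,0.03,0,1],[0,0,-21,0.012,0.045,0,1],[0,0,-28,0.016,0.06,0,1],[0,0,-35,0.0175,0.065,0,1],[0,0,-35,0.0175,0.065,0,1],[0,0,-35,0.0175,0.065,0,1]]

```text
time: 7.25
position: [0.5568, 0.1924, 0.1537]
tool_rot: [-0.46, 0.541, -0.532, 0.462]
ft_force: [-0.4, -0.5, 0.1]
grip_width: 0.0004
```

```bash
python3 st.py; python3 -c "
from h import *
from scipy.spatial.transform import Rotation as Ro
P=np.load('P.npy');o=get_obs();R=Ro.from_quat(o['tool_rot']).as_matrix();print(R.round(3),o['q'].round(2)); print(np.degrees(np.arctan2(R[1,2],R[0,2])-P[2]))
i=camera_info('wrist');cv2.imwrite('pics/w5.png',cv2.cvtColor(camera('wrist'),cv2.COLOR_RGB2BGR))
print(proj(dock2w([(-.024,.161,.07),(-.060,.161,.07),(-.024,.149,.07)],P),i))
a=cv2.cvtColor(camera('scene'),cv2.COLOR_RGB2BGR)[150:270,210:340]; cv2.imwrite('pics/s5.png',cv2.resize(a,None,fx=5,fy=5,interpolation=cv2.INTER_CUBIC))"
```

```text
7.25 [-46.5 190.  153.7] [-0.4 -0.5  0.1] [0.5568 0.1924 0.1537]
[[-0.15  -0.007  0.989]
 [-0.989  0.011 -0.15 ]
 [-0.01  -1.    -0.008]] [0.14 0.57 1.59 0.01 0.99 0.28]
0.07676939570726901
[[276.64559734 227.30140564]
 [240.10192409 227.12798701]
 [276.31038695 238.33961947]]
```

View pics/w5.png

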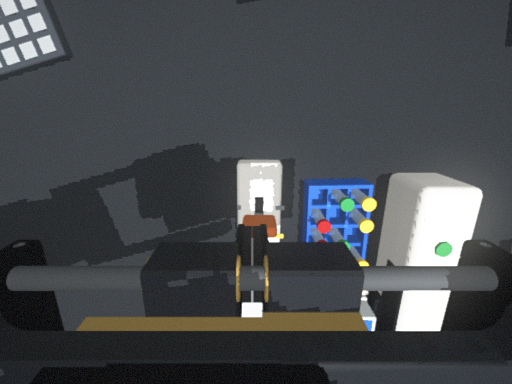

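View pics/s5.png

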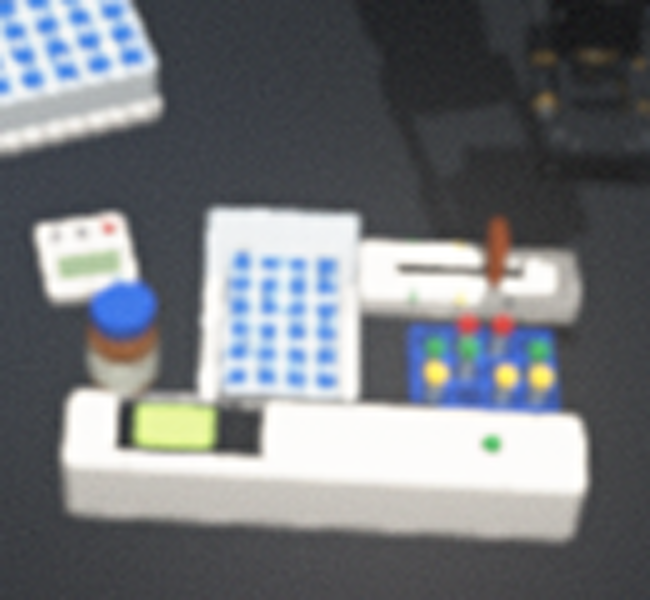

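In the wrist view the paddle's outer top edge is around (243–276, 227), as predicted. The fingers are lined up about 20 mm outside it. Descending.

Request:
jog_arm:
  increments:
    - [[0,0,0,0.004,0,-0.03,1],[0,0,0,0.004,0,-0.06,1],[0,0,0,0.004,0,-0.085,1],[0,0,0,0.004,0,-0.1,1],[0,0,0,0.004,0,-0.108,1],[0,0,0,0.004,0,-0.108,1],[0,0,0,0.004,0,-0.108,1]]

```text
time: 8.05
position: [0.562, 0.1922, 0.0471]
tool_rot: [-0.459, 0.541, -0.532, 0.462]
ft_force: [-0.8, 0.0, 0.3]
grip_width: 0.0004
```

```bash
python3 st.py
```

```text
8.05 [-41.3 190.5  47.1] [-0.8  0.   0.3] [0.562  0.1922 0.0471]
```

Request:
jog_arm:
  increments:
    - [[0,0,0,-0.0009,-0.006,0,1],[0,0,0,-0.0018,-0.012,0,1],[0,0,0,-0.0027,-0.018,0,1],[0,0,0,-0.0036,-0.024,0,1],[0,0,0,-0.0045,-0.03,0,1],[0,0,0,-0.0054,-0.036,0,1],[0,0,0,-0.0063,-0.042,0,1],[0,0,0,-0.0072,-0.048,0,1]]

```text
time: 8.85
position: [0.5554, 0.1462, 0.0477]
tool_rot: [-0.457, 0.542, -0.532, 0.463]
ft_force: [1.2, 13.2, 2.5]
grip_width: 0.0002
```

```bash
python3 st.py;python3 -c "
from h import *
a=cv2.cvtColor(camera('scene'),cv2.COLOR_RGB2BGR)[150:270,210:340]; cv2.imwrite('pics/s6.png',cv2.resize(a,None,fx=5,fy=5,interpolation=cv2.INTER_CUBIC))"
```

```text
8.85 [-40.9 144.1  47.7] [ 1.2 13.2  2.5] [0.5554 0.1462 0.0477]
```

View pics/s6.png

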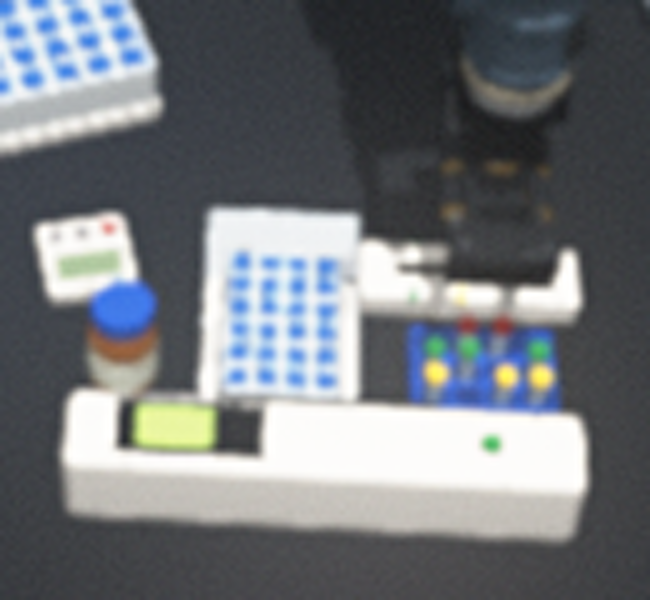

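At the first detent (lever about 0.036) with 13 N. Continuing.

Request:
jog_arm:
  increments:
    - [[0,0,0,-0.0009,-0.006,0,1],[0,0,0,-0.0018,-0.012,0,1],[0,0,0,-0.0027,-0.018,0,1],[0,0,0,-0.0036,-0.024,0,1],[0,0,0,-0.0045,-0.03,0,1],[0,0,0,-0.0051,-0.034,0,1],[0,0,0,-0.0051,-0.034,0,1]]

```text
time: 9.6
position: [0.5505, 0.1144, 0.0476]
tool_rot: [-0.454, 0.544, -0.532, 0.463]
ft_force: [2.6, 20.2, -0.7]
grip_width: 0.0003
```

```bash
python3 st.py
```

```text
9.6 [-41.  112.   47.6] [ 2.6 20.2 -0.7] [0.5505 0.1144 0.0476]
```

Request:
jog_arm:
  increments:
    - [[0,0,0,-0.0004,-0.003,0,1],[0,0,0,-0.0006,-0.004,0,1],[0,0,0,-0.0006,-0.004,0,1]]

```text
time: 9.9
position: [0.5506, 0.1145, 0.0477]
tool_rot: [-0.451, 0.546, -0.532, 0.464]
ft_force: [2.1, 19.8, -1.4]
grip_width: 0.0009
```

```bash
python3 st.py
```

```text
9.9 [-40.9 112.1  47.7] [ 2.1 19.8 -1.4] [0.5506 0.1145 0.0477]
```

It doesn't move under 20 N, so this looks like the hard stop. Backing off, lifting and checking by camera.

Request:
jog_arm:
  increments:
    - [[0,0,0,0.0015,0.01,0,1],[0,0,0,0.003,0.02,0,1],[0,0,0,0.0045,0.03,0,1],[0,0,0,0.0045,0.03,0.03,1],[0,0,0,0.0045,0.04,0.07,1],[0,0,0,0.0045,0.08,0.11,1],[0,0,0,-0.02,0.12,0.13,1],[0,0,0,-0.04,0.15,0.13,1]]

```text
time: 10.7
position: [0.513, 0.266, 0.1813]
tool_rot: [-0.448, 0.545, -0.533, 0.467]
ft_force: [0.3, 0.8, -0.5]
grip_width: 0.0006
```

Request:
jog_arm:
  increments:
    - [[0,0,0,-0.02,0.05,0.03,1],[0,0,0,-0.02,0.08,0.03,1],[0,0,0,-0.02,0.08,0.03,1],[0,0,0,-0.02,0.08,0.03,1]]

```text
time: 11.1
position: [0.4925, 0.3464, 0.2113]
tool_rot: [-0.449, 0.544, -0.533, 0.467]
ft_force: [0.4, -0.0, -0.1]
grip_width: 0.0008
```

```bash
python3 st.py;python3 - <<'E'
from h import *
a=cv2.cvtColor(camera('scene'),cv2.COLOR_RGB2BGR)[170:270,210:340]; cv2.imwrite('pics/s7.png',cv2.resize(a,None,fx=6,fy=6,interpolation=cv2.INTER_CUBIC))
a=cv2.cvtColor(camera('top'),cv2.COLOR_RGB2BGR); cv2.imwrite('pics/t7full.png',a); a=a[95:225,165:325]; cv2.imwrite('pics/t7.png',cv2.resize(a,None,fx=4.5,fy=4.5,interpolation=cv2.INTER_CUBIC))
E
```

```text
11.1 [-133.3  332.5  211.3] [ 0.4 -0.  -0.1] [0.4925 0.3464 0.2113]
```

View pics/s7.png

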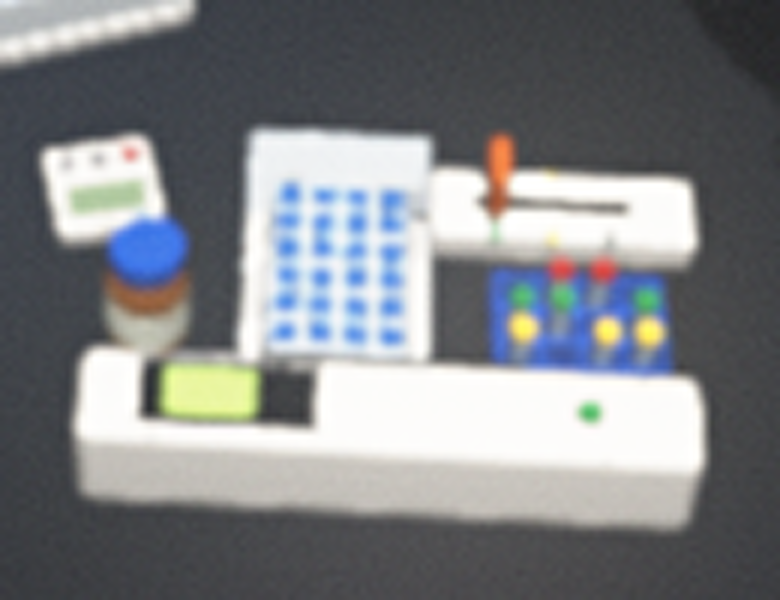

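View pics/t7.png

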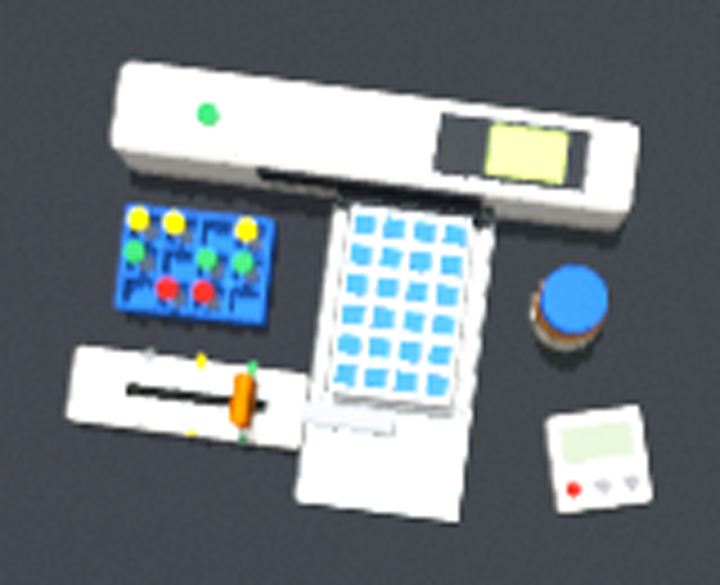

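The lever is beside the green mark and the bolt is across the bay behind the plate. I'll check both numerically.

```bash
python3 - <<'E'
from h import *
P=np.load("P.npy"); i=camera_info("top"); s=camera_info("scene")
zt=lambda p:(np.array(p)+.5)/4.5-.5+np.array([165,95])
for f in("top0","t7full"):
    a=cv2.imread(f"pics/{f}.png").astype(int); m=(a[...,2]>150)&(a[...,0]<70)&(a[...,1]<150); m[:160]=0;m[205:]=0;m[:,:170]=0;m[:,240:]=0
    y,x=np.nonzero(m); 
    for z in(.05,.065):print(f,len(x),(w2dock(unproj([x.mean(),y.mean()],z,i),P)*1000).round(1))
print("greens",[(w2dock(unproj(zt(p),.026,i),P)*1000).round(1) for p in((252,367),(243,438),(201,362),(192,433),(150,355))])
print("bolt end",(w2dock(unproj(zt((393,425)),.02,i),P)*1000).round(1),"plate near",[(w2dock(unproj(zt(p),.056,i),P)*1000).round(1) for p in((336,392),(450,403),(345,375),(437,384))])
lever=dock2w([[-.042,.095,z] for z in(.03,.07)],P); q=proj(lever,i); print("pred lever zoom",(q-[165,95]+.5)*4.5-.5)
d=cv2.absdiff(cv2.imread("pics/top0.png"),cv2.imread("pics/t7full.png")).max(2)>60
n,l,st,c=cv2.connectedComponentsWithStats(d.astype('uint8')); print([tuple(r) for r in st[1:] if r[4]>15])
E
```

```text
top0 36 [-24.7 152.2  50. ]
top0 36 [-26.  149.4  65. ]
t7full 24 [-18.8 112.6  50. ]
t7full 24 [-20.1 110.3  65. ]
greens [array([-16.6,  96.3,  26. ]), array([-65. ,  96.1,  26. ]), array([-17.5, 131. ,  26. ]), array([-66. , 130.7,  26. ]), array([-17.1, 165.9,  26. ])]
bolt end [-43.4  -3.   20. ] plate near [array([-28.8,  35.5,  56. ]), array([-26.7, -39.7,  56. ]), array([-16.9,  31.1,  56. ]), array([-15.3, -29.6,  56. ])]
pred lever zoom [[248.35358697 403.93202719]
 [240.96667744 398.90135787]]
[(np.int32(242), np.int32(140), np.int32(29), np.int32(10), np.int32(159)), (np.int32(243), np.int32(149), np.int32(5), np.int32(5), np.int32(21)), (np.int32(249), np.int32(150), np.int32(6), np.int32(5), np.int32(18)), (np.int32(256), np.int32(151), np.int32(5), np.int32(5), np.int32(21)), (np.int32(263), np.int32(152), np.int32(5), np.int32(4), np.int32(20)), (np.int32(95), np.int32(160), np.int32(28), np.int32(18), np.int32(342)), (np.int32(3), np.int32(167), np.int32(64), np.int32(71), np.int32(2286)), (np.int32(59), np.int32(173), np.int32(8), np.int32(19), np.int32(23)), (np.in
[... 239 characters left out ...]
82), np.int32(27), np.int32(9), np.int32(118)), (np.int32(237), np.int32(190), np.int32(6), np.int32(5), np.int32(26)), (np.int32(244), np.int32(191), np.int32(5), np.int32(5), np.int32(21)), (np.int32(251), np.int32(192), np.int32(5), np.int32(5), np.int32(23)), (np.int32(237), np.int32(193), np.int32(27), np.int32(9), np.int32(90)), (np.int32(0), np.int32(214), np.int32(75), np.int32(167), np.int32(5733)), (np.int32(68), np.int32(238), np.int32(7), np.int32(24), np.int32(111)), (np.int32(76), np.int32(266), np.int32(4), np.int32(8), np.int32(17)), (np.int32(51), np.int32(327), np.int32(6), np.int32(37), np.int32(54)), (np.int32(244), np.int32(374), np.int32(21), np.int32(6), np.int32(63))]
```

View pics/t7full.png

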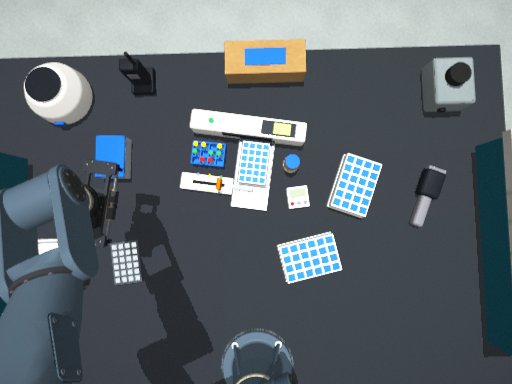

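```bash
python3 - <<'E'
from h import *
P=np.load("P.npy"); i=camera_info("top")
for f in("top0","t7full"):
    a=cv2.imread(f"pics/{f}.png").astype(int); m=(a[...,2]>140)&(a[...,0]<90)&(a[...,1]<160); m[:173]=0;m[205:]=0;m[:,:180]=0;m[:,235:]=0
    m&=(a[...,2]-a[...,1]>50); y,x=np.nonzero(m); print(f,len(x),(w2dock(unproj([x.mean(),y.mean()],.06,i),P)*1000).round(1))
E
```

```text
top0 42 [-42.1 156.1  60. ]
t7full 25 [-42.5  95.4  60. ]
```

```bash
python3 -c "
from rig import *
print(hand_in())"
```

```text
the job is handed in; nothing more can be done
None
```

The plate is home against the backstop, and the orange lever is at its second stop with the bolt across the bay behind the plate. I handed the job in at about 11 s of robot time. Both parts were only pushed, never gripped or lifted.

- **Plate:** I pushed it with the two half-open fingertips. It stopped firmly with 8.5 N on the wrist. The last top view puts the top of its near end at dock x ≈ -28 mm, where home would put it.
- **Lever:** I pushed it with the shut fingertips past the first detent, until it no longer moved under about 20 N. The last image puts the paddle at dock y = 95.4 mm, against 95 mm for the second stop. It sits beside the green mark, and the bolt is visible across the bay at dock x ≈ -43 mm.
- **Bystanders and robot:** Comparing the first and last top views showed no change at any of the bystanders I could see. The arm partly covers the tip box in the last view, so I couldn't check it that way. The gripper stayed about 0.21 m up there. At hand-in the robot was clear of everything, with no force on the wrist.

One check failed: my first colour measurement of the lever gave y ≈ 112 mm because it included the rack's red tubes. Leaving the rack out gave the 95.4 mm reading. The finger position at the stop also read about 1.5 mm short of what I expected, which is within the camera calibration error.

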